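# Check off the cap screws from shortest to tallest

### The job

Check off the four black cap screws standing in the blue nest, one after another from the shortest to the tallest: touch each on top of its head with the fingertips, just lightly, so that its brass seat sinks by at least 3 mm and stays down to mark it as checked. Do not lift a screw out or tip it, leave every screw standing in its seat, and leave the gauges, caliper, bottle and hex key where they are.

Things in the scene. Friction and masses are not known exactly. Their poses are not given: they have to be found in the camera images.
- nest: blue square nest, 150 x 150 x 18 mm, fixed; origin under its centre, z up, x and y along its sides. Four brass seats (upright cups 27 mm across, rim 57 mm above the counter) stand at x = +-35, y = +-35 mm. A seat slides straight down by up to 12 mm to a hard stop, resists with about 3 N of friction and stays where it is left, with no spring back.
- screw_40: shortest of four loose black socket cap screws, standing head up in any one of the nest's seats: shank 16 mm across, 40 mm long; head 24 mm across, 16 mm high; 100 g. Origin at the foot of the shank, z towards the head; flat head top 56 mm above the origin. Untouched, the origin is 35 mm above the counter (head top 91 mm); it sinks with its seat.
- screw_50: second shortest of four loose black socket cap screws, standing head up in any one of the nest's seats: shank 16 mm across, 50 mm long; head 24 mm across, 16 mm high; 115 g. Origin at the foot of the shank, z towards the head; flat head top 66 mm above the origin. Untouched, the origin is 35 mm above the counter (head top 101 mm); it sinks with its seat.
- screw_60: second tallest of four loose black socket cap screws, standing head up in any one of the nest's seats: shank 16 mm across, 60 mm long; head 24 mm across, 16 mm high; 130 g. Origin at the foot of the shank, z towards the head; flat head top 76 mm above the origin. Untouched, the origin is 35 mm above the counter (head top 111 mm); it sinks with its seat.
- screw_70: tallest of four loose black socket cap screws, standing head up in any one of the nest's seats: shank 16 mm across, 70 mm long; head 24 mm across, 16 mm high; 145 g. Origin at the foot of the shank, z towards the head; flat head top 86 mm above the origin. Untouched, the origin is 35 mm above the counter (head top 121 mm); it sinks with its seat.
- funnel_bin: clear acrylic bin 160 x 160 x 140 mm with a wide galvanized funnel (200 mm across, rim 170 mm above the counter) in its mouth, fixed, to the left; origin at the centre of its underside. Not part of the job.
- case: open grey caliper case 290 x 110 x 28 mm, long side along its x, lid standing open on its -y side up to 125 mm high, fixed, to the right; origin at the centre of its underside. Not part of the job.
- caliper: silver dial caliper 235 mm long lying in the case; origin below the middle of its beam. Not part of the job.
- go_gauge: orange plastic go gauge, a flat U 90 x 72 x 12 mm lying on the counter; origin near its middle, on the underside. Not part of the job.
- ring_gauge: steel ring gauge, 60 mm across, 18 mm high, lying flat beyond the nest; origin at the centre of its underside. Not part of the job.
- oil_bottle: small yellow bottle, 40 mm across, 90 mm high, standing beyond the nest; origin at the centre of its underside. Not part of the job.
- hex_key: black L-shaped hex key, 120 x 35 mm, 8 mm thick, lying on the counter; origin on the counter under the middle of its long arm. Not part of the job.

How it is judged (in metres and radians):
On the way, in this order (a step that is already met when the one before it is completed fails the run):
1. the shortest screw is touched with the fingers and sinks (height (world z) of screw_40 below 0.0325 m and contact force between the fingers and screw_40 above 0.2 N), for 0.02 s.
2. the second shortest screw is touched with the fingers and sinks (height (world z) of screw_50 below 0.0325 m and contact force between the fingers and screw_50 above 0.2 N), for 0.02 s.
3. the second tallest screw is touched with the fingers and sinks (height (world z) of screw_60 below 0.0325 m and contact force between the fingers and screw_60 above 0.2 N), for 0.02 s.
4. the tallest screw is touched with the fingers and sinks (height (world z) of screw_70 below 0.0325 m and contact force between the fingers and screw_70 above 0.2 N), for 0.02 s.
At the end, for the whole second after the job is handed in: all four screws have sunk by at least 2.5 mm from their starting height and stand at rest in the nest's seats, upright within 0.15 rad (height (world z) of screw_40 between 0.019 and 0.0325 m and angle between each of screw_40, screw_50, screw_60, screw_70's own z axis and vertical below 0.15 rad and linear speed of each of screw_40, screw_50, screw_60, screw_70 below 0.02 m/s and horizontal distance between each of screw_40, screw_50, screw_60, screw_70 and nest below 0.06 m and height (world z) of screw_50 between 0.019 and 0.0325 m and height (world z) of screw_60 between 0.019 and 0.0325 m and height (world z) of screw_70 between 0.019 and 0.0325 m); the robot touches nothing.
It fails at once if a taller screw is pressed down before a shorter one ((height (world z) of screw_50 below 0.0325 m and not (height (world z) of screw_40 below 0.0325 m)) or (height (world z) of screw_60 below 0.0325 m and not (height (world z) of screw_50 below 0.0325 m)) or (height (world z) of screw_70 below 0.0325 m and not (height (world z) of screw_60 below 0.0325 m))).
It fails at once if a screw is pressed with more than 15 N (contact force between any of the fingers, the arm and screw_40 above 15 N or contact force between any of the fingers, the arm and screw_50 above 15 N or contact force between any of the fingers, the arm and screw_60 above 15 N or contact force between any of the fingers, the arm and screw_70 above 15 N).
It fails at once if a screw is lifted by more than 5 mm (height (world z) of any of screw_40, screw_50, screw_60, screw_70 above 0.04 m).
It fails at once if a screw is tipped by more than 0.3 rad (angle between any of screw_40, screw_50, screw_60, screw_70's own z axis and vertical above 0.3 rad).
It fails at once if the caliper, a gauge, the bottle or the hex key is moved by more than 15 mm (distance of any of caliper, go_gauge, ring_gauge, oil_bottle, hex_key from where it was at the start of the episode above 0.015 m).
It also fails if it takes over 45 s, if anything falls off the work surface, if the arm or the gripper's body presses on something with over 40 N, if the wrist force passes 120 N, or if a joint passes its speed limit or range.

### The arm

A 7-joint arm with a two-finger parallel gripper is mounted at the origin on the work surface. World frame = base frame: x ahead of the robot, y to its left, z up, the work surface at z = 0. Lengths are in m, angles in degrees, forces in N, time in s.
With the tool pointing down it reaches from about 0.35 to 0.9 m from the base axis. Payload 19.9 kg.
Tool frame: the origin (TCP) lies midway between the tips of the shut fingers; the grasp point (between the pads) lies 19 mm behind it; z points along the fingers, y is the line along which they close (so a half turn about z gives the same grasp; the last joint's range is limited). The gripper opens to 94 mm and grips with 3 to 60 N. Pads are 16 mm wide; open, the fingers measure 119 mm over their backs; the gripper's body (75 mm by 177 mm) begins 78 mm behind the grasp point.
Start: joints at [-67.81, 23.915, -0.59, 92.452, 0.269, 63.638, -3.037], TCP at [0.26, 0.568, 0.205] pointing down, gripper open.
Joint ranges: [-161.28, 161.28], [-22.2, 115.67], [-73.04, 71.86], [3.21, 147.25], [-68.34, 248.33], [10.77, 114.83], [-161.83, 161.83]. Speed limits (degrees/s): [108.29, 108.29, 136.94, 136.94, 172.46, 172.46, 172.46].

### API

Orientations are given as a 3x3 rotation matrix whose columns are the frame's x, y, z axes.
In Python, from station import observe, optics, finish_job, finder gives the robot as it stands.
- The arm moves only by the tool jog_arm, never from a script. Its argument "moves" is text: rows parted by semicolons, each of 7 numbers parted by spaces: the shift along the tool's x, y, z normalised to -1 to 1, where 1 is 0.03 m, then the turn, a rotation vector about the tool's x, y, z normalised to -1 to 1, where 1 is 8 degrees, then the opening, from 0 (shut) to 1 (fully open). A call has 1 to 8 rows; each row shifts and turns the commanded pose from where the row before left it, along the tool's axes as they then stand; what a row does not reach is not made up. A row lasts 1/10 s, in which the tool goes at most 50 mm and 8.59 degrees, less where a joint would pass 70% of its speed; a pose out of reach is approached as far as the arm can. A call with a number of a shift or a turn outside -1 to 1 is refused whole. A call with a gripper value outside its range is refused whole. The fingers move at their own pace and stop on an object; the grip force is fixed at half the most. Time passes only in rows, so rows that do not move let the fingers close. It gives the time, the measured TCP pose, the force, the opening and the grip force at its end, in the units of the state.
- observe(): the state, without advancing time (a new reading comes with each control period).
- optics.grab_frame(name): name is "side" or "top" or "wrist"; returns a dict with "color" (384x512x3 uint8, red, green, blue), "fx", "fy", "cx", "cy" (pixels), "extrinsics" (4x4, takes a point from camera to world coordinates). Camera axes: x right, y down, z forward; pixel columns grow to the right and rows downward; lengths in m; the calibration is good to about 2 mm. A picture is of the moment at which its call begins. There is no depth.
- finish_job(): hands the job in; it is judged then, once.
Trained networks look in the newest picture that a camera, given by its name, has taken for a name from the list of things; names that differ only in an ending like _2 or _b are one class to them, and where a whole thing is asked for, a point or a joint stands for the part that bears it (a point fixed in the world has none). Each returns a list of dicts, best first, with "score" (0 to 1); they miss things now and then, are a little off and sometimes report something else, mostly with a low value. They report only what shows in the picture. A call takes as long as a camera call.
- finder.outline_of(camera, target): "mask" (384x512 bool, what is visible of it) and "box" ([centre column, centre row, width, height] in pixels, round what is visible of it).
- finder.mark_of(camera, target): "position" ([row, column] in pixels: a listed point, or the origin of a listed thing).
The state is a dict: "t": time; "joints": joint angles; "dq": joint speeds; "tau": joint torques, N m; "eef_pos": TCP position; "eef_rot": TCP orientation; "contact_force": force on the tool from outside, world axes, zero at the start; "moment": the same for the moment, N m; "grip_width": finger opening in m; "grasp_force": force on a finger pad.
Only numpy, scipy, OpenCV 4.12 (cv2) and the standard library are available. Lean on these libraries where they do the work, as an engineer would, in place of code of your own. Each camera call takes 0.05 s, during which the arm holds its last target. There are 200 camera calls.

## Working session

There is one attempt and no reset: what is moved stays moved. The work goes in short steps, Python scripts to look and compute and a tool call to move; the robot and the scene stay as the last step left them, time stands still between calls to the robot, and variables do not carry over. Pictures are saved under pics/ and viewed, at most 10 in all, crops included, and the job is handed in when it is done.

Besides the shell and the picture viewer there is one more tool, called after "Request:" as name(argument=value, ...) on one line, values as JSON. jog_arm: Moves the arm, as the interface text tells. Scaled input: -1 to 1 covers 0.03 m each way for a shift and 8 degrees each way for a turn. Its arguments: {"type":"object","properties":{"moves":{"type":"string"}},"required":["moves"]}

```bash
mkdir -p pics; cat > h.py <<'E'
import numpy as np,cv2
from station import observe,optics,finder
def P(f,p):
    c=np.linalg.inv(f["extrinsics"])@np.append(p,1); return np.array([f["fx"]*c[0]/c[2]+f["cx"],f["fy"]*c[1]/c[2]+f["cy"]])
def atz(f,u,v,z):
    E=np.array(f["extrinsics"]); d=E[:3,:3]@np.array([(u-f["cx"])/f["fx"],(v-f["cy"])/f["fy"],1]); o=E[:3,3]
    return o+d*(z-o[2])/d[2]
def tri(obs):
    A=np.zeros((3,3));b=np.zeros(3)
    for f,u,v in obs:
        o=atz(f,u,v,0.);E=np.array(f["extrinsics"]);d=o-E[:3,3];d/=np.linalg.norm(d);M=np.eye(3)-np.outer(d,d);A+=M;b+=M@o
    return np.linalg.solve(A,b)
E
python3 - <<'E'
from h import *
fs={}
for n in("side","top"):
    f=optics.grab_frame(n);fs[n]=f;cv2.imwrite(f"pics/{n}0.png",f["color"][...,::-1])
    print(n,f["fx"],np.round(f["extrinsics"],3).tolist())
    for t in("screw_40","screw_50","screw_60","screw_70","nest"):
        print(t,[(np.round(r["box"],1).tolist(),round(r["score"],2)) for r in finder.outline_of(n,t)][:4],[(np.round(r["position"],1).tolist(),round(r["score"],2)) for r in finder.mark_of(n,t)][:4])
s=observe();print(s["t"],s["eef_pos"],np.round(s["eef_rot"],3).tolist())
E
```

```text
side 369.7092125245326 [[0.94, -0.221, 0.26, 0.246], [-0.341, -0.656, 0.673, -0.819], [0.021, -0.722, -0.692, 0.897], [0.0, 0.0, 0.0, 1.0]]
screw_40 [([239.6, 206.3, 8.5, 22.6], 0.68), ([202.4, 278.8, 10.2, 28.6], 0.6), ([241.8, 191.3, 9.3, 12.6], 0.42)] [([216.8, 240.7], 0.68), ([202.1, 262.8], 0.67), ([215.2, 266.4], 0.65), ([202.2, 239.3], 0.43)]
screw_50 [([239.6, 206.3, 8.5, 22.6], 0.68), ([202.4, 278.8, 10.2, 28.6], 0.6), ([241.8, 191.3, 9.3, 12.6], 0.42)] [([216.8, 240.7], 0.68), ([202.1, 262.8], 0.67), ([215.2, 266.4], 0.65), ([202.2, 239.3], 0.43)]
screw_60 [([239.6, 206.3, 8.5, 22.6], 0.68), ([202.4, 278.8, 10.2, 28.6], 0.6), ([241.8, 191.3, 9.3, 12.6], 0.42)] [([216.8, 240.7], 0.68), ([202.1, 262.8], 0.67), ([215.2, 266.4], 0.65), ([202.2, 239.3], 0.43)]
screw_70 [([239.6, 206.3, 8.5, 22.6], 0.68), ([202.4, 278.8, 10.2, 28.6], 0.6), ([241.8, 191.3, 9.3, 12.6], 0.42)] [([216.8, 240.7], 0.68), ([202.1, 262.8], 0.67), ([215.2, 266.4], 0.65), ([202.2, 239.3], 0.43)]
nest [([253.1, 214.8, 49.1, 38.5], 0.74)] [([218.3, 249.2], 0.82), ([214.8, 267.0], 0.46)]
top 453.889587394487 
[... 286 characters left out ...]
37)]
screw_50 [([271.9, 186.8, 4.6, 4.8], 0.62), ([288.1, 212.5, 5.9, 5.4], 0.61)] [([212.2, 263.1], 0.55), ([188.2, 271.4], 0.46), ([215.9, 285.7], 0.43), ([192.5, 292.7], 0.37)]
screw_60 [([271.9, 186.8, 4.6, 4.8], 0.62), ([288.1, 212.5, 5.9, 5.4], 0.61)] [([212.2, 263.1], 0.55), ([188.2, 271.4], 0.46), ([215.9, 285.7], 0.43), ([192.5, 292.7], 0.37)]
screw_70 [([271.9, 186.8, 4.6, 4.8], 0.62), ([288.1, 212.5, 5.9, 5.4], 0.61)] [([212.2, 263.1], 0.55), ([188.2, 271.4], 0.46), ([215.9, 285.7], 0.43), ([192.5, 292.7], 0.37)]
nest [([279.2, 203.7, 57.9, 61.5], 0.62)] [([201.3, 277.0], 0.8)]
1.1 [0.25984474 0.56840617 0.20543601] [[-0.909, 0.416, -0.0], [0.416, 0.909, -0.0], [-0.0, -0.0, -1.0]]
```

View pics/side0.png

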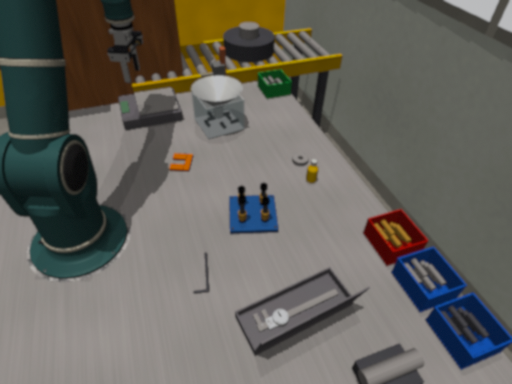

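View pics/top0.png

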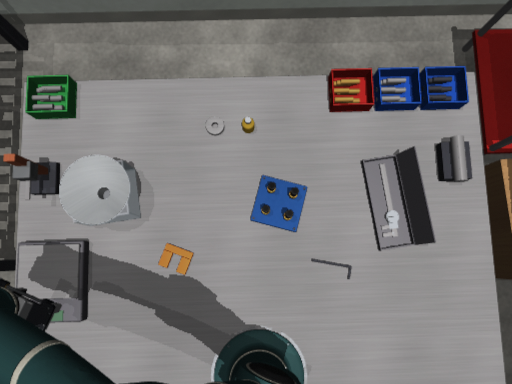

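The side view shows the nest near (253,213), with taller dark screws at (241,195) and (264,193). The top view shows the nest at (279,204) with seats at (271,187), (293,193), (266,210) and (288,214). The funnel is at (103,192), clear of a route along y. I'll work out the nest pose and each seat's screw height.

```bash
python3 - <<'E'
from h import *
f=optics.grab_frame("top");g=optics.grab_frame("side")
m=finder.outline_of("top","nest")[0]["mask"].astype(np.uint8)
r=cv2.minAreaRect(cv2.findNonZero(m));pts=np.array([atz(f,*p,.018)[:2] for p in cv2.boxPoints(r)])
c=pts.mean(0);e=[np.linalg.norm(pts[i]-pts[i-1]) for i in range(4)];d=pts[1]-pts[0];yaw=np.degrees(np.arctan2(d[1],d[0]))
print("nest",c.round(4),np.round(e,3),yaw)
mt=finder.mark_of("top","nest")[0]["position"];ms=finder.mark_of("side","nest")[0]["position"]
print(tri([(f,mt[1],mt[0]),(g,ms[1],ms[0])]),atz(f,mt[1],mt[0],0),atz(g,ms[1],ms[0],0))
print("funnel",atz(f,103,192,.17))
C=g["color"][165:240,220:290];cv2.imwrite("pics/sc.png",cv2.resize(C,None,fx=8,fy=8,interpolation=3)[...,::-1])
a=np.radians(yaw%90);R=np.array([[np.cos(a),-np.sin(a)],[np.sin(a),np.cos(a)]])
for q in((-1,-1),(1,-1),(1,1),(-1,1)):
    p=c+R@np.array(q)*.035;print(q,p.round(4),"top",P(f,[*p,.1]).round(1),"side rim",P(g,[*p,.057]).round(1),[P(g,[*p,h]).round(1).tolist() for h in(.091,.101,.111,.121)])
E
```

```text
nest [ 0.5234 -0.0768] [0.149 0.151 0.151 0.151] -15.851030376551408
[ 0.52417427 -0.07283347 -0.01264282] [ 0.52671064 -0.07302908  0.        ] [ 5.16212976e-01 -8.28156587e-02  1.11022302e-16]
funnel [0.54808116 0.42455452 0.17      ]
(-1, -1) [ 0.5475 -0.12  ] top [294.1 190.8] side rim [265.3 210.5] [[265.8, 202.8], [265.9, 200.5], [266.0, 198.2], [266.2, 195.8]]
(1, -1) [ 0.5666 -0.0527] top [271.4 185.1] side rim [263.4 194.2] [[263.8, 186.6], [263.9, 184.3], [264.0, 181.9], [264.1, 179.6]]
(1, 1) [ 0.4993 -0.0336] top [265.6 207.7] side rim [241.5 195. ] [[241.4, 187.3], [241.4, 185.0], [241.4, 182.7], [241.3, 180.3]]
(-1, 1) [ 0.4802 -0.1009] top [288.6 213.5] side rim [242.4 211.4] [[242.4, 203.7], [242.4, 201.4], [242.3, 199.1], [242.3, 196.7]]
```

View pics/sc.png

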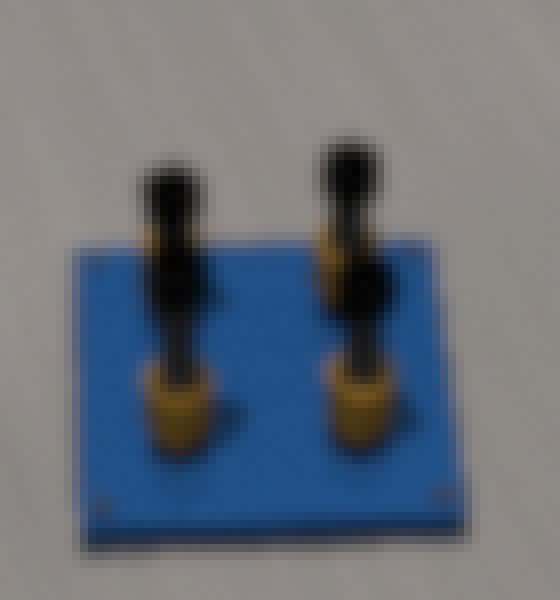

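Rims agree with the prediction. Heads suggest far-left = 40, far-right = 50, near-right = 60 and near-left = 70, still to be confirmed with the wrist camera. Moving over now.

Request:
jog_arm(moves="-0.9 -0.85 -0.5 0 0 0 0;-0.9 -0.85 -0.5 0 0 0 0;-0.9 -0.85 -0.5 0 0 0 0;-0.9 -0.85 -0.5 0 0 0 0;-0.9 -0.85 0 0 0 0 0;-0.9 -0.85 0 0 0 0 0;-0.9 -0.85 0 0 0 0 0;-0.9 -0.85 0 0 0 0 0")

```text
t: 2.15
eef_pos: [0.3718, 0.2916, 0.2657]
eef_rot: [[-0.909, 0.416, 0.0], [0.416, 0.909, 0.0], [-0.0, 0.0, -1.0]]
contact_force: [0.6, 1.2, 0.4]
grip_width: 0.0335
grasp_force: 0.0
```

Request:
jog_arm(moves="-0.9 -0.85 0 0 0 0 0;-0.9 -0.85 0 0 0 0 0;-0.9 -0.85 0 0 0 0 0;-0.9 -0.85 0 0 0 0 0;-0.9 -0.85 0 0 0 0 0;-0.9 -0.85 0 0 0 0 0;0 0 0 0 0 0 0;0 0 0 0 0 0 0")

```text
t: 2.95
eef_pos: [0.4553, 0.0862, 0.2655]
eef_rot: [[-0.909, 0.417, 0.0], [0.417, 0.909, 0.0], [-0.0, 0.0, -1.0]]
contact_force: [0.7, -0.0, -0.2]
grip_width: 0.0003
grasp_force: 0.0
```

```bash
python3 - <<'E'
from h import *
f=optics.grab_frame("wrist");cv2.imwrite("pics/w1.png",f["color"][...,::-1])
s=observe();print(s["t"],s["eef_pos"],np.round(s["eef_rot"],3).tolist(),np.round(f["extrinsics"],3).tolist())
E
```

```text
3.0 [0.45504328 0.08699144 0.26547216] [[-0.91, 0.416, -0.0], [0.416, 0.91, 0.0], [0.0, 0.0, -1.0]] [[0.417, 0.871, 0.26, 0.38], [0.909, -0.4, -0.119, 0.121], [0.0, 0.286, -0.958, 0.445], [0.0, 0.0, 0.0, 1.0]]
```

View pics/w1.png

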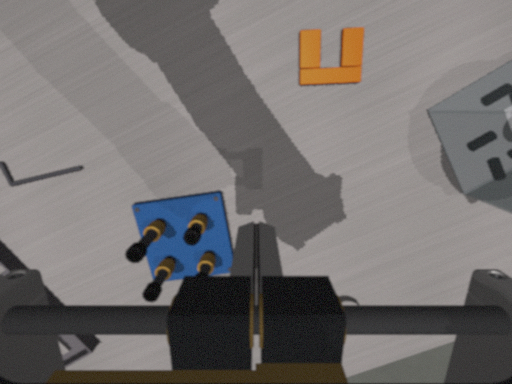

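The wrist view shows the four screws at about (145,240), (195,228), (158,280) and (205,265), the last partly hidden. I'll shift the camera to see them clear of the gripper.

Request:
jog_arm(moves="-0.9 -0.75 0 0 0 0 0;-0.9 -0.75 0 0 0 0 0;-0.9 -0.75 0 0 0 0 0;-0.9 -0.75 0 0 0 0 0;0 0 0 0 0 0 0;0 0 0 0 0 0 0")

```text
t: 3.6
eef_pos: [0.516, -0.0394, 0.2652]
eef_rot: [[-0.91, 0.415, -0.001], [0.415, 0.91, 0.0], [0.001, -0.0, -1.0]]
contact_force: [-0.5, 1.0, -0.4]
grip_width: 0.0006
grasp_force: 0.0
```

```bash
python3 - <<'E'
from h import *
f=optics.grab_frame("wrist");cv2.imwrite("pics/w2.png",f["color"][...,::-1])
import pickle;pickle.dump(f,open("w2.pkl","wb"))
s=observe();print(s["t"],s["eef_pos"],f["fx"],np.round(f["extrinsics"],3).tolist())
for t in("screw_40","nest"):
        print(t,[(np.round(r["box"],1).tolist(),round(r["score"],2)) for r in finder.outline_of("wrist",t)][:6],[(np.round(r["position"],1).tolist(),round(r["score"],2)) for r in finder.mark_of("wrist",t)][:6])
c=np.array([.5234,-.0768]);a=np.radians(-15.85);R=np.array([[np.cos(a),-np.sin(a)],[np.sin(a),np.cos(a)]])
for q in((-1,-1),(1,-1),(1,1),(-1,1)):
    p=c+R@np.array(q)*.035;print(p.round(4),"rim",P(f,[*p,.057]).round(1),[P(f,[*p,h]).round(1).tolist() for h in(.091,.101,.111,.121)])
E
```

```text
3.65 [ 0.51584902 -0.038754    0.26530009] 276.05435817203437 [[0.416, 0.872, 0.259, 0.44], [0.909, -0.398, -0.119, -0.005], [-0.0, 0.285, -0.958, 0.445], [0.0, 0.0, 0.0, 1.0]]
screw_40 [([262.9, 211.3, 19.0, 21.0], 0.83), ([211.4, 218.7, 17.0, 27.4], 0.82), ([198.8, 171.9, 23.6, 25.7], 0.72), ([254.8, 160.8, 17.3, 15.8], 0.52)] [([159.3, 207.4], 0.78), ([207.0, 218.8], 0.75), ([200.3, 259.3], 0.7), ([152.7, 253.0], 0.62), ([177.2, 237.2], 0.18)]
nest [([234.3, 174.9, 108.8, 97.6], 0.95)] [([178.5, 235.4], 0.59)]
[ 0.4802 -0.1009] rim [206.1 166.2] [[201.6, 171.2], [200.1, 172.9], [198.5, 174.6], [196.8, 176.5]]
[ 0.5475 -0.12  ] rim [215.5 211.8] [[212.1, 220.5], [210.9, 223.3], [209.7, 226.3], [208.5, 229.4]]
[ 0.5666 -0.0527] rim [261.8 205.1] [[262.3, 213.2], [262.5, 215.9], [262.7, 218.7], [262.8, 221.7]]
[ 0.4993 -0.0336] rim [254.6 158.8] [[254.5, 163.2], [254.4, 164.7], [254.4, 166.2], [254.4, 167.8]]
```

View pics/w2.png

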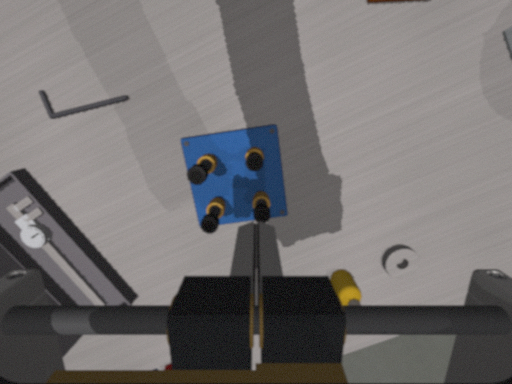

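```bash
python3 - <<'E'
import cv2
a=cv2.imread("pics/w2.png")[145:240,180:290];cv2.imwrite("pics/w2c.png",cv2.resize(a,None,fx=6,fy=6,interpolation=cv2.INTER_CUBIC)*1)
E
```

```text
(no output)
```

View pics/w2c.png

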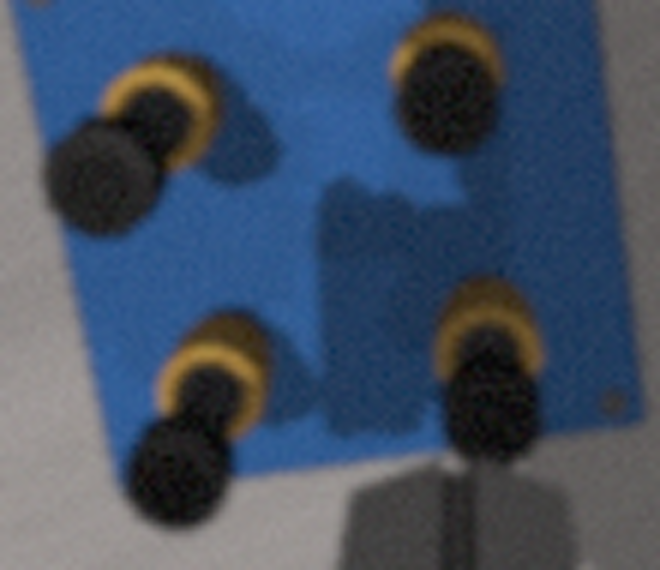

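The rim-to-head offsets in the wrist view agree with the side view: far-left (254,161) = 40, far-right (262,214) = 50, near-right (209,224) = 60, near-left (197,175) = 70. The contact height during a slow descent will check this. The nest centre is about (0.522,-0.076). First I'll go above the far-left screw.

Request:
jog_arm(moves="0.63 -0.07 0.8 0 0 0 0;0 0 1 0 0 0 0;0 0 1 0 0 0 0;0 0 1 0 0 0 0;0 0 0.9 0 0 0 0;0 0 0.5 0 0 0 0;0 0 0 0 0 0 0;0 0 0 0 0 0 0")

```text
t: 4.65
eef_pos: [0.4981, -0.0339, 0.11]
eef_rot: [[-0.91, 0.415, 0.0], [0.415, 0.91, -0.0], [-0.0, 0.0, -1.0]]
contact_force: [0.0, -0.0, 0.1]
grip_width: 0.0008
grasp_force: 0.0
```

```bash
python3 - <<'E'
from h import *
f=optics.grab_frame("side");s=observe();print(s["t"],s["eef_pos"],s["contact_force"])
C=f["color"][150:240,210:300];cv2.imwrite("pics/s3.png",cv2.resize(C,None,fx=6,fy=6,interpolation=3)[...,::-1])
E
```

```text
4.7 [ 0.49843902 -0.03399923  0.11042634] [-0.08080574 -0.50104426 -0.18045378]
```

View pics/s3.png

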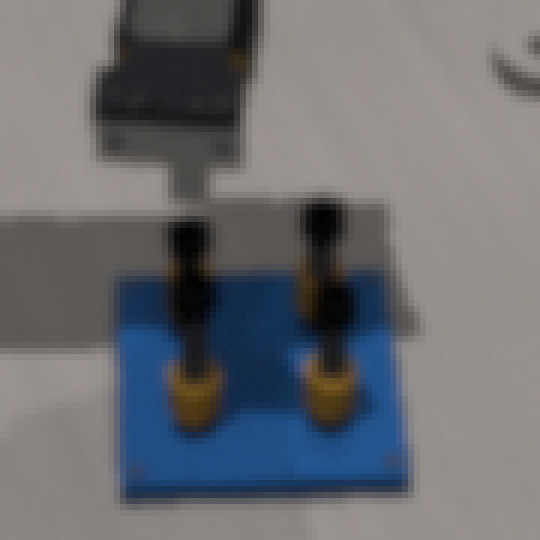

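The tip sits above the far-left head at crop (190,205), with a clear gap and lateral alignment. I'll step down and check for contact at 0.099, where a 50 mm screw would already be touched.

Request:
jog_arm(moves="0 0 0.25 0 0 0 0;0 0 0.08 0 0 0 0;0 0 0.06 0 0 0 0;0 0 0 0 0 0 0;0 0 0 0 0 0 0")

```text
t: 5.2
eef_pos: [0.498, -0.0343, 0.0979]
eef_rot: [[-0.909, 0.416, 0.0], [0.416, 0.909, -0.0], [-0.0, -0.0, -1.0]]
contact_force: [0.1, 0.2, 0.2]
grip_width: 0.0006
grasp_force: 0.0
```

No force at 0.098, so this is not the 50 or taller. Pressing slowly.

Request:
jog_arm(moves="0 0 0.12 0 0 0 0;0 0 0.05 0 0 0 0;0 0 0.05 0 0 0 0;0 0 0.05 0 0 0 0;0 0 0.05 0 0 0 0;0 0 0.05 0 0 0 0")

```text
t: 5.8
eef_pos: [0.498, -0.0343, 0.0866]
eef_rot: [[-0.909, 0.416, 0.0], [0.416, 0.909, -0.0], [-0.0, 0.0, -1.0]]
contact_force: [-0.4, -0.4, 2.7]
grip_width: 0.0007
grasp_force: 1.6
```

Request:
jog_arm(moves="0 0 0.04 0 0 0 0;0 0 0.03 0 0 0 0;0 0 0 0 0 0 0;0 0 -0.3 0 0 0 0;0 0 -1 0 0 0 0;0 0 -0.4 0 0 0 0;0 0 0 0 0 0 0")

```text
t: 6.5
eef_pos: [0.4989, -0.0342, 0.1374]
eef_rot: [[-0.91, 0.416, 0.003], [0.416, 0.91, 0.0], [-0.003, 0.002, -1.0]]
contact_force: [0.5, 0.1, -0.8]
grip_width: 0.0001
grasp_force: 0.0
```

```bash
python3 - <<'E'
from h import *
f=optics.grab_frame("side");s=observe();print(s["t"],s["eef_pos"],s["contact_force"])
C=f["color"][150:240,210:300];cv2.imwrite("pics/s4.png",cv2.resize(C,None,fx=6,fy=6,interpolation=3)[...,::-1])
E
```

```text
6.55 [ 0.49827294 -0.03406394  0.13618005] [-0.30408543  0.43182682 -0.6900238 ]
```

View pics/s4.png

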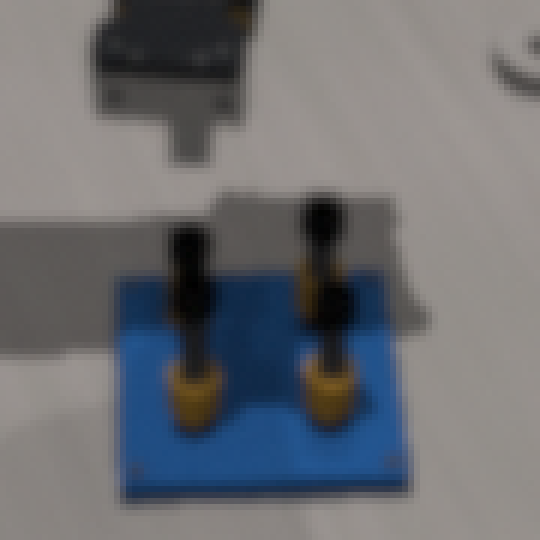

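The far-left head dropped about 8 crop pixels (around 6 mm) and the screw still stands. Next is far-right, expected to be the 50.

Request:
jog_arm(moves="-0.8 0.13 0 0 0 0 0;-0.8 0.13 0 0 0 0 0;-0.68 0.12 0 0 0 0 0;0 0 0.4 0 0 0 0;0 0 0.25 0 0 0 0;0 0 0.2 0 0 0 0;0 0 0.05 0 0 0 0;0 0 0.04 0 0 0 0")

```text
t: 7.35
eef_pos: [0.5646, -0.0521, 0.1073]
eef_rot: [[-0.91, 0.416, -0.0], [0.416, 0.91, 0.0], [0.0, 0.0, -1.0]]
contact_force: [1.0, -0.3, -0.2]
grip_width: 0.0005
grasp_force: 0.0
```

No contact at 0.107, so this is the 50. Pressing.

Request:
jog_arm(moves="0 0 0.12 0 0 0 0;0 0 0.05 0 0 0 0;0 0 0.05 0 0 0 0;0 0 0.05 0 0 0 0;0 0 0.05 0 0 0 0;0 0 0.04 0 0 0 0")

```text
t: 7.95
eef_pos: [0.565, -0.0523, 0.0966]
eef_rot: [[-0.909, 0.416, 0.0], [0.416, 0.909, -0.0], [-0.0, 0.0, -1.0]]
contact_force: [-0.4, -0.1, 3.5]
grip_width: 0.0008
grasp_force: 1.5
```

Request:
jog_arm(moves="0 0 0.04 0 0 0 0;0 0 0.02 0 0 0 0;0 0 0 0 0 0 0;0 0 -0.3 0 0 0 0;0 0 -1 0 0 0 0;0 0 -0.3 0 0 0 0;0 0 0 0 0 0 0")

```text
t: 8.65
eef_pos: [0.5657, -0.0523, 0.1444]
eef_rot: [[-0.909, 0.416, 0.003], [0.416, 0.909, 0.0], [-0.002, 0.001, -1.0]]
contact_force: [-0.0, 0.3, 0.3]
grip_width: 0.0004
grasp_force: 0.0
```

Request:
jog_arm(moves="-0.12 -0.8 0 0 0 0 0;-0.12 -0.8 0 0 0 0 0;-0.11 -0.69 0 0 0 0 0;0 0 0.4 0 0 0 0;0 0 0.2 0 0 0 0;0 0 0.1 0 0 0 0;0 0 0 0 0 0 0")

```text
t: 9.35
eef_pos: [0.5457, -0.1182, 0.121]
eef_rot: [[-0.91, 0.415, -0.001], [0.415, 0.91, 0.0], [0.001, -0.0, -1.0]]
contact_force: [0.1, -0.5, -0.3]
grip_width: 0.0007
grasp_force: 0.0
```

Request:
jog_arm(moves="0 0 0.06 0 0 0 0;0 0 0.04 0 0 0 0;0 0 0 0 0 0 0")

```text
t: 9.65
eef_pos: [0.5459, -0.119, 0.1188]
eef_rot: [[-0.91, 0.416, 0.0], [0.416, 0.91, -0.0], [-0.0, -0.0, -1.0]]
contact_force: [0.0, 0.1, -0.0]
grip_width: 0.0005
grasp_force: 0.0
```

Request:
jog_arm(moves="0 0 0.12 0 0 0 0;0 0 0.06 0 0 0 0;0 0 0.05 0 0 0 0;0 0 0.05 0 0 0 0;0 0 0.05 0 0 0 0;0 0 0.05 0 0 0 0;0 0 0.04 0 0 0 0")

```text
t: 10.35
eef_pos: [0.5459, -0.1192, 0.1061]
eef_rot: [[-0.909, 0.416, 0.0], [0.416, 0.909, -0.0], [-0.0, -0.0, -1.0]]
contact_force: [-0.2, -0.1, 3.3]
grip_width: 0.0006
grasp_force: 1.5
```

Request:
jog_arm(moves="0 0 0.04 0 0 0 0;0 0 0.02 0 0 0 0;0 0 0 0 0 0 0;0 0 -0.3 0 0 0 0;0 0 -1 0 0 0 0;0 0 -0.3 0 0 0 0;0 0 0 0 0 0 0")

```text
t: 11.05
eef_pos: [0.5466, -0.1193, 0.1539]
eef_rot: [[-0.909, 0.416, 0.003], [0.416, 0.909, -0.0], [-0.002, 0.001, -1.0]]
contact_force: [0.5, 0.7, 0.4]
grip_width: 0.0002
grasp_force: 0.0
```

Request:
jog_arm(moves="0.8 -0.12 0 0 0 0 0;0.8 -0.12 0 0 0 0 0;0.69 -0.11 0 0 0 0 0;0 0 0.4 0 0 0 0;0 0 0.25 0 0 0 0;0 0 0.1 0 0 0 0;0 0 0 0 0 0 0")

```text
t: 11.75
eef_pos: [0.4791, -0.1004, 0.1291]
eef_rot: [[-0.909, 0.416, -0.001], [0.416, 0.909, -0.001], [0.001, -0.001, -1.0]]
contact_force: [0.8, -0.2, -0.2]
grip_width: 0.0007
grasp_force: 0.0
```

Request:
jog_arm(moves="0 0 0.12 0 0 0 0;0 0 0.06 0 0 0 0;0 0 0.05 0 0 0 0;0 0 0.05 0 0 0 0;0 0 0.05 0 0 0 0;0 0 0.05 0 0 0 0;0 0 0.04 0 0 0 0")

```text
t: 12.45
eef_pos: [0.4791, -0.1002, 0.1173]
eef_rot: [[-0.909, 0.416, 0.0], [0.416, 0.909, -0.0], [-0.0, 0.0, -1.0]]
contact_force: [-0.3, 0.1, 3.3]
grip_width: 0.0004
grasp_force: 1.4
```

Request:
jog_arm(moves="0 0 0.04 0 0 0 0;0 0 0.04 0 0 0 0;0 0 0 0 0 0 0;0 0 -0.3 0 0 0 0;0 0 -1 0 0 0 0;0 0 -1 0 0 0 0;0 0 -1 0 0 0 0;0 0 0 0 0 0 0")

```text
t: 13.25
eef_pos: [0.4805, -0.1006, 0.2177]
eef_rot: [[-0.909, 0.416, 0.005], [0.416, 0.909, 0.0], [-0.005, 0.002, -1.0]]
contact_force: [-0.1, 0.2, 0.4]
grip_width: 0.0006
grasp_force: 0.0
```

Request:
jog_arm(moves="0.5 0 -0.5 0 0 0 0;0 0 0 0 0 0 0;0 0 0 0 0 0 0")

```text
t: 13.55
eef_pos: [0.4655, -0.0938, 0.2288]
eef_rot: [[-0.91, 0.415, 0.001], [0.415, 0.91, 0.0], [-0.0, 0.0, -1.0]]
contact_force: [0.3, -0.9, -0.4]
grip_width: 0.0006
grasp_force: 0.0
```

```bash
python3 - <<'E'
from h import *
f=optics.grab_frame("side");s=observe();print(s["t"],s["eef_pos"],s["contact_force"])
C=f["color"][165:240,220:290];cv2.imwrite("pics/s5.png",cv2.resize(C,None,fx=8,fy=8,interpolation=3)[...,::-1])
E
```

```text
13.6 [ 0.46545682 -0.09395654  0.22852494] [ 0.42702975 -0.6369945  -0.54445648]
```

View pics/s5.png

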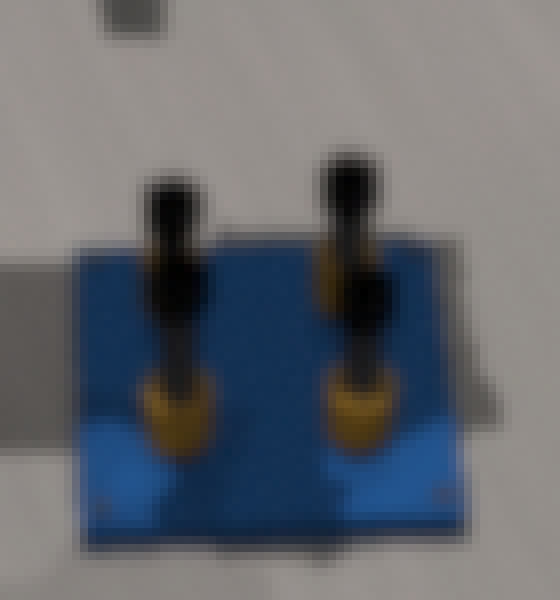

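All four screws stand upright, each about 8-12 crop pixels lower than before (around 5 mm), and the gripper is clear.

```bash
python3 -c "
from station import finish_job
print(finish_job())"
```

```text
the job is handed in; nothing more can be done
None
```

I pressed the four screws in order (40, 50, 60, 70 mm), each about 5–6 mm down; in the last picture all stood upright with the arm clear, and the job is handed in, though no verdict came back.

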